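# Hang a jar caddy on a French cleat, tug it, load it

## Task

Hang the empty two-bay plywood jar caddy on the French cleat rail of the stand, in the free stretch beside the pencil block, so that its cleat sits fully home behind the rail. Before letting go, tug it down gently, with about the pull of a one-kilogram weight (10 N) for a second, to make sure it is held; then let go and stand the jar with the red lid upright in one of its two bays. Leave the other things on the bench where they are.

Things in the scene. Friction and masses are not known exactly. Their poses are not given: they have to be found in the camera images.
- caddy_grip (a point): Grip point of the loose plywood jar caddy, on its divider: 14 mm thick in y, 84 mm long in x, top 16 mm above this point, bay floors 24 mm below it. Pinch it here from above, one finger in each bay. Axes: x to the caddy's back (cleat side), y to its left, z up. In these axes the middles of the two bay floors lie at (-8, +51, -24) and (-8, -51, -24) mm.
- caddy: The caddy, 206 (y) x 116 (x) x 82 (z) mm, about 0.34 kg, stands upright on the bench at the right. Origin: 6 mm before and 32 mm below caddy_grip, on its underside; same axes. Two open bays, each 88 mm wide and 84 deep, floor 8 mm thick; lips in front and at the sides 26 mm high, divider 48, back plate 82.
- caddy_cleat (a point): On the caddy's back in mid-width, 44 mm behind and 24 mm above caddy_grip, same axes: the line where the cleat's underside meets the back plate's rear face. The cleat (170 mm wide) stands out 16 mm to the rear; its underside slopes down rearward at 45 degrees to a blunt toe, 14 mm below and 14 to 16 mm behind this point; its top is 23 mm above.
- rail_seat (a point): Seat for caddy_cleat on the rail: top edge (blunted 3 mm) of the rail's front face, mid free stretch. CAUTION: the rail is clamped in slots; its real height is up to 6 mm above or below this point and must be felt. Axes: x level into the board, y left along the rail, z up. The rail's top slopes down at 45 degrees from this edge to the board 18 mm behind: the toe drops into that groove.
- cleat_stand: Fixed stand, 330 mm wide, 158 high; origin at the foot of its board's front face, mid-width, 18 mm behind, 45 right of and 131 below rail_seat; same axes. Hung home, the caddy's back plate bears on the rail's face (caddy_cleat at rail_seat's x), its cleat on the slope, 2 mm off the board. A pencil block hangs at y = -97 to -153 mm, 66 mm out, pencils to 220 mm high.
- jar_mid (a point): Middle of the clear screw-top jar with a red lid and brass fittings, about 62 mm across, 82 mm high, about 0.25 kg, upright on the bench at the left; 41 mm above its underside, z up. Hold it by the lid, about 25 mm above this point, to keep the fingers above the divider (40 mm above the bay floor); it has about 13 mm to spare on each side in a bay.
- jar_brass: The same jar, origin at the middle of its underside, z up.
- pile_front (a point): Obstacle, never touched: on the bench at the middle of the front of a fixed pile of boards, which fills y = 0.04 to 0.46 m and x from here to 0.88 m, up to 0.41 m high. Keep arm and gripper clear of it. A fixed blue bench vice, under 0.18 m high, stands at x = 0.16 to 0.47 m, y = -0.12 to 0.08 m.
- tin_wax: Bystander: low tin, 70 mm across, 50 mm high; origin at its underside.
- sanding_block: Bystander: brown sanding block 67 x 111 x 36 mm, lying flat; origin at its underside.

How it is judged (in metres and radians):
On the way, in this order (a step that is already met when the one before it is completed fails the run):
1. with its back plate on the rail's face, the caddy, still in the fingers, is tugged: the faces of stand and rail bear 11 to 45 N in sum (a pull of 6 to 25 N) for 0.4 s; letting it go before fails (((x of caddy_cleat in the frame of rail_seat between -0.003 and 0.003 m and y of caddy_cleat in the frame of rail_seat between -0.035 and 0.035 m and z of caddy_cleat in the frame of rail_seat between -0.009 and 0.009 m and angle between caddy's own z axis and vertical below 0.06 rad and contact force between the fingers and caddy above 1 N and contact force between caddy and cleat_stand between 11 and 45 N) or (height (world z) of caddy above 0.045 m and contact force between the fingers and caddy below 0.1 N and contact force between caddy and cleat_stand above 0.5 N))), for 0.4 s.
2. after the tug the caddy is let go and hangs by itself (height (world z) of caddy above 0.045 m and contact force between the fingers and caddy below 0.1 N and contact force between caddy and cleat_stand above 0.5 N), for 0.3 s.
3. the jar stands upright in one of the caddy's bays (x of jar_brass in the frame of caddy between -0.03 and 0.026 m and z of jar_brass in the frame of caddy between 0.003 and 0.014 m and (y of jar_brass in the frame of caddy between 0.02 and 0.082 m or y of jar_brass in the frame of caddy between -0.082 and -0.02 m) and angle between jar_brass's own z axis and vertical below 0.15 rad), for 0.2 s.
At the end, for the whole second after the job is handed in: The caddy hangs fully home in the cleat (within 3 mm in depth, 9 mm of the nominal height, 35 mm sideways, upright), the red-lidded jar stands upright on the floor of one of its bays, both released and at rest (all of step 3 and x of caddy_cleat in the frame of rail_seat between -0.003 and 0.003 m and y of caddy_cleat in the frame of rail_seat between -0.035 and 0.035 m and z of caddy_cleat in the frame of rail_seat between -0.009 and 0.009 m and angle between caddy's own z axis and vertical below 0.06 rad and contact force between the fingers and caddy below 0.1 N and contact force between the fingers and jar_brass below 0.1 N and linear speed of each of caddy, jar_brass below 0.02 m/s); the robot touches nothing.
It fails at once if the caddy, in the fingers, is forced so that its contact forces on stand and rail add up to more than 60 N (a push or pull of about 33 N) (contact force between caddy and cleat_stand above 60 N and contact force between the fingers and caddy above 0.1 N).
It fails at once if the jar is set down on or knocked against the caddy with more than 40 N (contact force between jar_brass and caddy above 40 N).
It fails at once if the jar or the caddy is tipped (angle between jar_brass's own z axis and vertical above 0.8 rad or angle between caddy's own z axis and vertical above 0.6 rad).
It fails at once if a bystander (tin, sanding block) is moved more than 30 mm (distance of any of tin_wax, sanding_block from where it was at the start of the episode above 0.03 m).
It also fails if it takes over 67 s, if anything falls off the work surface, if the arm or the gripper's body presses on something with over 40 N, if the wrist force passes 120 N, or if a joint passes its speed limit or range.

## Robot

A 6-joint arm with a two-finger parallel gripper is mounted at the origin on a cart in front of the work surface, level with it; the furniture and walls round the work are solid. World frame = base frame: x ahead of the robot, y to its left, z up, the work surface at z = 0. Lengths are in m, angles in degrees, forces in N, time in s.
With the tool pointing down it reaches from about 0.3 to 0.75 m from the base axis. Payload 8.5 kg.
Tool frame: the origin (TCP) lies on the centre line of the jaws, within the pads' length; the fingertips stand 17 mm ahead of it and the grasp point (between the pads) lies 2 mm behind it; z points along the fingers, y is the line along which they close (so a half turn about z gives the same grasp; the last joint's range is limited). The gripper opens to 85 mm and grips with 20 to 120 N. Pads are 22 mm wide; open, the fingers measure 114 mm over their backs; the gripper's body (76 mm by 85 mm) begins 54 mm behind the grasp point. The pads swing forward as they close: fully open they stand 13 mm farther back than shut.
Start: joints at [55.101, 21.807, 74.336, -0, 83.858, -12.336], TCP at [0.211, 0.508, 0.248] pointing down, gripper open.
Joint ranges: [-178.18, 178.18], [-50.72, 133.34], [12.68, 142.11], [-81.47, 261.47], [9.98, 163.14], [-165.26, 165.26]. Speed limits (degrees/s): [136.94, 136.94, 180, 180, 180, 180].

## Interface

Orientations are given as a 3x3 rotation matrix whose columns are the frame's x, y, z axes.
In Python, from rig import env gives the robot as it stands.
- The arm moves only by the shell command python3 -m handwheel 'ROWS' [OPENING] [FORCE]. ROWS is JSON, a list that holds one entry, the list of rows, each a list of 4 numbers: the shift along the tool's x, y, z in m, then the turn about the tool's z in rad. In form: [[[x, y, z, roll], ...]]. A call has 1 to 5 rows; each row shifts and turns the commanded pose from where the row before left it, along the tool's axes as they then stand; what a row does not reach is not made up. A row lasts 1/12 s, in which the tool goes at most 41.7 mm and 7.16 degrees, less where a joint would pass 70% of its speed; a pose out of reach is approached as far as the arm can. A call is refused whole if a number of a shift passes 0.0417 or a number of a turn 0.125, either way. A call with a gripper value outside its range is refused whole. OPENING is the opening in per cent of the stroke, from 0 (shut) to 100 (fully open), set as the call begins (- or left out, the last holds). The fingers move at their own pace and stop on an object; FORCE is the grip in N (left out, the last holds). Time passes only in rows, so rows that do not move let the fingers close. It gives the time, the measured TCP pose, the force and the opening at its end, in the units of the state.
- env.observe(): the state, without advancing time (a new reading comes with each control period).
- env.get_image(name): name is "side" or "top" or "wrist"; returns (picture, depth): 384x512x3 uint8, red, green, blue; 384x512 float32, m along the optical axis (not along the pixel's ray), 0 where there is no reading.
- env.camera_params(name): a dict with "K" (3x3 intrinsics, pixels), "rvec" (rotation vector, rad) and "tvec" (3), from world to camera coordinates, as OpenCV has them. Camera axes: x right, y down, z forward; pixel columns grow to the right and rows downward; lengths in m; the calibration is good to about 2 mm. A picture is of the moment at which its call begins: read the wrist's pose just before it. camera_params takes no time and is no camera call; for the wrist camera it gives the pose at the moment of the call.
- env.close_job(): hands the job in, once; it reports no verdict.
The state is a dict: "time_s": time; "q": joint angles; "qvel": joint speeds; "joint_efforts": joint torques, N m; "position": TCP position; "tool_rot": TCP orientation; "ft_force": force on the tool from outside, world axes, zero at the start; "wrist_torque": the same for the moment, N m; "grip_width": finger opening in m.
Only numpy, scipy, OpenCV 4.12 (cv2) and the standard library are available. Lean on these libraries where they do the work, as an engineer would, in place of code of your own. Each camera call takes 0.05 s, during which the arm holds its last target. There are 200 camera calls.

## Working session

There is one attempt and no reset: what is moved stays moved. The work goes in short steps, Python scripts to look and compute and a shell command to move; the robot and the scene stay as the last step left them, time stands still between calls to the robot, and variables do not carry over. Pictures are saved under pics/ and viewed, on a budget of 10 in all, crops included, one or two more only if the job needs it, and the job is handed in when it is done.

```bash
ls; mkdir -p pics; cat > h.py <<'E'
import numpy as np,cv2
from rig import env
def cam(n):
    p=env.camera_params(n);R=cv2.Rodrigues(np.array(p["rvec"],float))[0];return np.array(p["K"]),R,np.array(p["tvec"],float).ravel()
def cloud(n):
    K,R,t=cam(n);im,d=env.get_image(n)
    v,u=np.mgrid[0:d.shape[0],0:d.shape[1]]
    c=np.stack([(u-K[0,2])/K[0,0]*d,(v-K[1,2])/K[1,1]*d,d],-1)
    w=(c-t)@R; w[d==0]=np.nan
    return im,d,w
def save(n,im): cv2.imwrite(f"pics/{n}.png",cv2.cvtColor(im,cv2.COLOR_RGB2BGR))
E
python3 - <<'E'
from h import *
for n in("top","side"):
    im,d,w=cloud(n);save(n,im);np.savez(n,im=im,d=d,w=w)
print(env.observe())
E
```

```text
pics
{'time_s': 0.1, 'q': array([ 5.51025306e+01,  2.18394613e+01,  7.43789360e+01, -1.78042190e-03,
        8.38575964e+01, -1.23368679e+01]), 'qvel': array([ 0.15749469, -0.07377676, -0.11340641, -0.02203912, -0.03353815,
        0.02461949]), 'joint_efforts': array([ 4.19221848e-03, -4.49219441e+01, -2.31657976e+01, -1.07460269e-04,
        3.65089378e-03, -1.23422475e-05]), 'position': array([0.2108955 , 0.50770728, 0.24776033]), 'tool_rot': array([[-9.23475444e-01,  3.83656835e-01, -7.33471658e-04],
       [ 3.83657452e-01,  9.23474817e-01, -1.10550927e-03],
       [ 2.53206419e-04, -1.30231253e-03, -9.99999120e-01]]), 'ft_force': array([0.08105726, 0.46930074, 0.05847814]), 'wrist_torque': array([0.04747713, 0.00072193, 0.01217221]), 'grip_width': 0.0855280873780463}
```

```bash
python3 -c "
import cv2,numpy as np
a=cv2.imread('pics/top.png');b=cv2.imread('pics/side.png')
cv2.imwrite('pics/both.png',cv2.resize(np.hstack([a,b]),None,fx=.78,fy=.78))"
```

```text
(no output)
```

View pics/top.png

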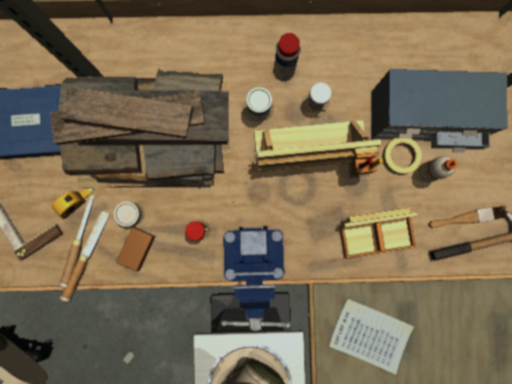

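View pics/side.png

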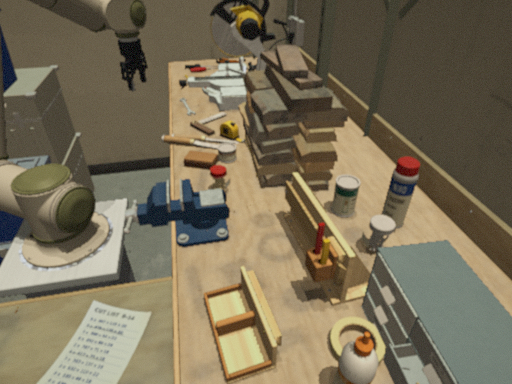

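The top view shows the red jar at (196,232), the caddy at (378,233), the stand at about (312,150) with the pencil block at (367,160), the sanding block at (135,249) and the tin at (126,214). Next I measure these from the depth clouds.

```bash
python3 - <<'E'
import numpy as np,cv2
z=np.load('top.npz');im,d,w=z['im'],z['d'],z['w']
for u,v in [(196,232),(378,233),(312,150),(290,270),(126,214),(135,249)]: print(u,v,w[v,u].round(3))
def st(name,m):
    p=w[m]; print(name,len(p),p.min(0).round(3),p.max(0).round(3),'med',np.median(p,0).round(3)); return p
X,Y,Z=w[...,0],w[...,1],w[...,2]
vv,uu=np.mgrid[0:384,0:512]
box=lambda u0,v0,u1,v1:(uu>=u0)&(uu<=u1)&(vv>=v0)&(vv<=v1)
jar=box(180,215,212,248)
st('jar',jar&(Z>.07))
hsv=cv2.cvtColor(im,cv2.COLOR_RGB2HSV)
# caddy
cb=box(330,195,425,265)
p=st('caddy',cb&(Z>.005)&(Z<.12))
for lo,hi in((.004,.012),(.02,.03),(.042,.052),(.07,.12)):
    q=st((lo,hi),cb&(Z>lo)&(Z<hi))
    r=cv2.minAreaRect(q[:,:2].astype(np.float32)); print(r)
sb=box(245,110,390,180)
for lo,hi in((.08,.11),(.11,.135),(.135,.15),(.15,.17)):
    q=st((lo,hi),sb&(Z>lo)&(Z<hi)); 
    if len(q)>5: print(cv2.minAreaRect(q[:,:2].astype(np.float32)))
st('tin',box(112,198,142,230)&(Z>.03));st('sand',box(112,225,158,275)&(Z>.02))
st('vise',box(215,220,290,290)&(Z>.03))
z=np.load('side.npz');w=z['w'];print('side jar',w[172,218],'caddy div',w[322,236], 'stand top',w[215,320])
E
```

```text
196 232 [0.444 0.138 0.082]
378 233 [ 0.428 -0.378  0.046]
312 150 [ 0.653 -0.182  0.158]
290 270 [ 0.326 -0.126 -0.001]
126 214 [0.5   0.341 0.046]
135 249 [0.4   0.319 0.033]
jar 299 [0.422 0.116 0.07 ] [0.472 0.168 0.091] med [0.447 0.141 0.082]
caddy 2589 [ 0.334 -0.526  0.005] [ 0.543 -0.247  0.088] med [ 0.43  -0.379  0.012]
(0.004, 0.012) 1528 [ 0.334 -0.528  0.004] [ 0.543 -0.245  0.012] med [ 0.418 -0.373  0.007]
((0.43586301803588867, -0.38833391666412354), (0.28247517347335815, 0.20326462388038635), 86.8932113647461)
(0.02, 0.03) 328 [ 0.361 -0.491  0.02 ] [ 0.472 -0.276  0.03 ] med [ 0.39  -0.38   0.025]
((0.4195536971092224, -0.3842461407184601), (0.09823275357484818, 0.20722852647304535), 6.4840803146362305)
(0.042, 0.052) 143 [ 0.379 -0.394  0.042] [ 0.473 -0.276  0.052] med [ 0.419 -0.384  0.047]
((0.4420504570007324, -0.3518182039260864), (0.13841266930103302, 0.06596992164850235), 55.876014709472656)
(0.07, 0.12) 604 [ 0.45  -0.478  0.071] [ 0.496 -0.276  0.088] med [ 0.474 -0.376  0.079]
((0.47384798526763916, -0.3764323890209198), (0.025963598862290382, 0.20348064
[... 480 characters left out ...]
.15 ] med [ 0.651 -0.302  0.141]
((0.6423376202583313, -0.226943701505661), (0.14390075206756592, 0.3656136989593506), 15.646291732788086)
(0.15, 0.17) 997 [ 0.606 -0.392  0.15 ] [ 0.759 -0.038  0.17 ] med [ 0.655 -0.262  0.156]
((0.639995276927948, -0.22934184968471527), (0.13456493616104126, 0.36601120233535767), 17.32742691040039)
tin 524 [0.454 0.306 0.03 ] [0.535 0.375 0.055] med [0.5   0.339 0.046]
sand 945 [0.337 0.269 0.021] [0.469 0.375 0.054] med [0.4   0.32  0.034]
vise 1950 [ 0.285 -0.092  0.03 ] [0.456 0.054 0.139] med [ 0.362 -0.02   0.097]
side jar [0.44915091 0.12151941 0.07999331] caddy div [ 0.42316936 -0.39379292  0.04207618] stand top [ 0.65589571 -0.22424158  0.15098409]
```

```bash
python3 - <<'E'
import numpy as np,cv2
vv,uu=np.mgrid[0:384,0:512]
def line(nm,p):
    l=cv2.fitLine(p[:,:2].astype(np.float32),cv2.DIST_HUBER,0,.005,.005).ravel()
    t=l[:2]*np.sign(l[1]); c=l[2:]; n=np.array([t[1],-t[0]]) # n = frame x
    s=(p[:,:2]-c)@t; r=(p[:,:2]-c)@n
    print(nm,len(p),'yaw',np.degrees(np.arctan2(-t[0],t[1])).round(2),'c',c.round(4),'s',np.percentile(s,[1,99]).round(3),'r',np.percentile(r,[3,97]).round(4),'ends mid',(c+t*np.percentile(s,[1,99]).mean()).round(4))
for cam in('top','side'):
    z=np.load(cam+'.npz');im,w=z['im'],z['w'];X,Y,Z=w[...,0],w[...,1],w[...,2]
    print(cam)
    C=(X>.33)&(X<.55)&(Y>-.53)&(Y<-.24)
    line('cleat top',w[C&(Z>.074)&(Z<.09)])
    line('divider',w[C&(Z>.04)&(Z<.052)&(X<.445)&(abs(Y+.384)<.05)])
    line('front lip',w[C&(Z>.018)&(Z<.032)&(X<.385+.0)])
    S=(X>.56)&(X<.72)&(Y<-.03)&(Y>-.4)
    b=S&(Z>.15)&(Z<.164)&(X>.625-(Y+.2)*.1)
    line('board top',w[b])
    # rail profile in the free stretch
    for y0 in(-.1,-.14,-.18,-.22,-.26):
        m=S&(abs(Y-y0)<.006)&(Z>.02); q=w[m]; q=q[np.argsort(-q[:,0])]
        print(y0,q[:,[0,2]].round(3)[::max(1,len(q)//14)].tolist())
    J=(np.hypot(X-.447,Y-.140)<.06)&(Z>.075)&(Z<.09)
    q=w[J];print('jar',cv2.minEnclosingCircle(q[:,:2].astype(np.float32)),np.median(q,0))
E
```

```text
top
cleat top 581 yaw 7.38 c [ 0.473  -0.3762] s [-0.098  0.097] r [-0.0115  0.0129] ends mid [ 0.473  -0.3766]
divider 118 yaw -83.08 c [ 0.4107 -0.3844] s [-0.032  0.032] r [-0.0063  0.0068] ends mid [ 0.4108 -0.3844]
front lip 157 yaw 6.24 c [ 0.3721 -0.3642] s [-0.122  0.077] r [-0.0038  0.0169] ends mid [ 0.3745 -0.3864]
board top 890 yaw 3.38 c [ 0.6535 -0.1746] s [-0.21   0.134] r [-0.0208  0.0109] ends mid [ 0.6557 -0.2127]
-0.1 [[0.657, 0.157], [0.654, 0.158], [0.652, 0.158], [0.647, 0.153], [0.644, 0.158], [0.643, 0.115], [0.642, 0.149], [0.642, 0.153], [0.636, 0.121], [0.633, 0.126], [0.629, 0.132], [0.626, 0.134], [0.625, 0.09], [0.624, 0.075], [0.624, 0.131]]
-0.14 [[0.66, 0.154], [0.657, 0.156], [0.654, 0.154], [0.652, 0.152], [0.649, 0.155], [0.646, 0.153], [0.646, 0.127], [0.645, 0.163], [0.643, 0.123], [0.641, 0.122], [0.634, 0.127], [0.631, 0.131], [0.628, 0.115], [0.628, 0.135], [0.627, 0.087]]
-0.18 [[0.664, 0.154], [0.66, 0.161], [0.658, 0.158], [0.654, 0.153], [0.651, 0.154], [0.649, 0.115], [0.648, 0.152], [0.648, 0.124], [0.645, 0.122], [0.64, 0.124], [0.636, 
[... 1747 characters left out ...]
, 0.129], [0.635, 0.09], [0.634, 0.085], [0.634, 0.128], [0.634, 0.09], [0.633, 0.093], [0.633, 0.08]]
-0.22 [[0.669, 0.156], [0.664, 0.157], [0.659, 0.154], [0.656, 0.151], [0.655, 0.143], [0.655, 0.136], [0.655, 0.154], [0.654, 0.147], [0.644, 0.126], [0.639, 0.105], [0.638, 0.085], [0.637, 0.131], [0.637, 0.089], [0.637, 0.114], [0.637, 0.117]]
-0.26 [[0.673, 0.154], [0.67, 0.155], [0.667, 0.156], [0.664, 0.154], [0.661, 0.157], [0.66, 0.155], [0.659, 0.154], [0.659, 0.152], [0.658, 0.119], [0.658, 0.134], [0.658, 0.133], [0.658, 0.147], [0.658, 0.145], [0.658, 0.145], [0.657, 0.141]]
jar ((0.45169538259506226, 0.13795046508312225), 0.027119578793644905) [0.45094496 0.13613863 0.07958881]
```

```bash
r='[-0.0264,-0.0283,0,0]'
python3 -m handwheel '[[[-0.0264,-0.0283,0,0],[-0.0264,-0.0283,0,0],[-0.0264,-0.0283,0,0],[-0.0264,-0.0283,0,0],[-0.0264,-0.0283,0,0]]]' 100 40
python3 -m handwheel '[[[-0.0264,-0.0283,0,0],[-0.0264,-0.0283,0,0],[-0.0264,-0.0283,0,0],[-0.0264,-0.0283,0,0],[-0.0264,-0.0283,0,0]]]'
python3 -m handwheel '[[[-0.0264,-0.0283,0,0],[-0.0264,-0.0283,0,0],[-0.0264,-0.0283,0,0],[-0.0264,-0.0283,0,0]]]'
python3 - <<'E'
from h import *
im,d,w=cloud("wrist");save("w0",im);np.savez("w0",im=im,d=d,w=w)
K,R,t=cam("wrist");print(-R.T@t,R[2])
X,Y,Z=w[...,0],w[...,1],w[...,2]
J=(np.hypot(X-.447,Y-.140)<.06)&(Z>.07)&(Z<.095)
q=w[J];print(len(q), len(q) and (cv2.minEnclosingCircle(q[:,:2].astype(np.float32)),np.median(q,0)))
E
```

```text
time_s: 0.52
position: [0.2785, 0.3249, 0.2481]
tool_rot: [[-0.924, 0.383, -0.0], [0.383, 0.924, -0.0], [0.0, -0.0, -1.0]]
ft_force: [0.6, 1.1, -0.3]
grip_width: 0.0854
time_s: 0.93
position: [0.3462, 0.1435, 0.2483]
tool_rot: [[-0.924, 0.383, -0.0], [0.383, 0.924, 0.0], [0.0, 0.0, -1.0]]
ft_force: [0.6, 0.6, 0.1]
grip_width: 0.0856
time_s: 1.27
position: [0.4004, -0.0018, 0.2483]
tool_rot: [[-0.923, 0.384, 0.0], [0.384, 0.923, 0.0], [0.0, 0.0, -1.0]]
ft_force: [1.7, 1.1, 0.8]
grip_width: 0.0851
[0.33555529 0.02139973 0.37398832] [ 0.26244489 -0.11224631 -0.95839629]
3213 (((0.44979122281074524, 0.14205828309059143), 0.027345839887857437), array([0.44675995, 0.14006605, 0.08333652]))
```

```bash
python3 -m handwheel '[[[-0.0174,-0.0345,0,0],[-0.0174,-0.0345,0,0],[-0.0174,-0.0345,0,0],[-0.0174,-0.0345,0,0],[-0.0174,-0.0345,0,0]]]'
python3 -m handwheel '[[[-0.0174,-0.0345,0,0],[-0.0174,-0.0345,0,0],[-0.0174,-0.0345,0,0],[-0.0174,-0.0345,0,0],[-0.0174,-0.0345,0,0]]]' >/dev/null
python3 -m handwheel '[[[0,0,0,0.125],[0,0,0,0.125],[0,0,0,0.125],[0,0,0,0.125],[0,0,0,0.125]]]'
python3 -m handwheel '[[[0,0,0,0.125],[0,0,0,0.125],[0,0,0,0.125],[0,0,0,0.125],[0,0,0,0.125]]]' >/dev/null
python3 -m handwheel '[[[0,0,0,0.125],[0,0,0,0.125],[0,0,0,0.125],[0,0,0,0.125],[0,0,0,0.125]]]' >/dev/null
python3 -m handwheel '[[[0,0,0,0.125],[0,0,0,0.125],[0,0,0,0.125],[0,0,0,0.125],[0,0,0,0.125]]]' >/dev/null
python3 -m handwheel '[[[0,0,0,0.125],[0,0,0,0]]]'
python3 - <<'E'
from h import *
o=env.observe();print(o['q'].round(1),o['ft_force'])
im,d,w=cloud("wrist");save("w1",im);np.savez("w1",im=im,d=d,w=w)
K,R,t=cam("wrist");print(-R.T@t,R[2])
X,Y,Z=w[...,0],w[...,1],w[...,2]
C=(X>.33)&(X<.55)&(Y>-.53)&(Y<-.24)
for a,b in((.042,.054),(.074,.09),(.018,.032)):
    q=w[C&(Z>a)&(Z<b)];print(a,len(q));
    if len(q)>9: print(cv2.minAreaRect(q[:,:2].astype(np.float32)),q.min(0),q.max(0),np.median(q,0))
E
```

```text
time_s: 1.73
position: [0.4141, -0.1943, 0.2482]
tool_rot: [[-0.923, 0.384, -0.0], [0.384, 0.923, 0.0], [0.0, 0.0, -1.0]]
ft_force: [1.4, 0.1, 0.0]
grip_width: 0.0857
time_s: 2.57
position: [0.4285, -0.3851, 0.2478]
tool_rot: [[-0.519, 0.855, -0.001], [0.855, 0.519, 0.001], [0.001, -0.0, -1.0]]
ft_force: [-0.1, 0.6, 0.1]
grip_width: 0.0853
time_s: 3.98
position: [0.4286, -0.385, 0.2479]
tool_rot: [[0.993, 0.118, -0.001], [0.118, -0.993, 0.001], [-0.0, -0.001, -1.0]]
ft_force: [-0.7, 0.3, 1.0]
grip_width: 0.0857
[-53.7  24.5  70.   -0.   85.5  29.5] [-0.67501697  0.33898596  1.01749247]
[ 0.49894307 -0.37592024  0.37392057] [-0.28053501 -0.03512281 -0.95920097]
0.042 1211
((0.47332602739334106, -0.3787401020526886), (0.14302611351013184, 0.14061196148395538), 53.00741195678711) [ 0.37938773 -0.47776588  0.04244447] [ 0.49983205 -0.27948286  0.053812  ] [ 0.42449636 -0.38535173  0.04815175]
0.074 6933
((0.4760425388813019, -0.3783438205718994), (0.02613978087902069, 0.20455263555049896), 7.4096479415893555) [ 0.45015694 -0.48093955  0.074054  ] [ 0.49985284 -0.27771714  0.08478097] [ 0.4763217  -0.37839172  0.08006765]
0.018 2594
((0.4207155406475067, -0.38523995876312256), (0.09893636405467987, 0.20750737190246582), 9.278197288513184) [ 0.36199511 -0.49277264  0.01800413] [ 0.48601877 -0.27936291  0.02915257] [ 0.38884177 -0.38321309  0.02584302]
```

View pics/w1.png

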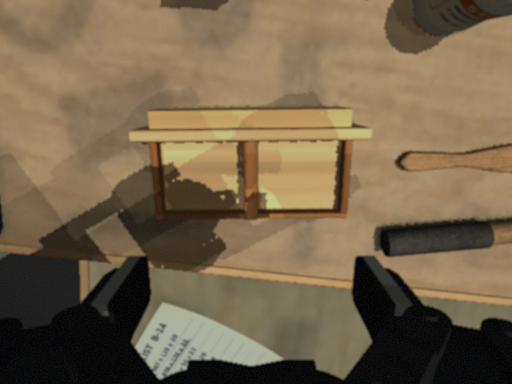

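The wrist view has the caddy square to the gripper, with the divider at column 250. The grip point comes out at (0.429, -0.384), and the TCP is within 1 mm of that, so I descend and grip.

```bash
python3 -m handwheel '[[[0,0.0005,0.036,0],[0,0,0.036,0],[0,0,0.036,0],[0,0,0.036,0],[0,0,0.036,0]]]'
python3 -m handwheel '[[[0,0,0.02,0],[0,0,0.016,0],[0,0,0,0]]]'
python3 -m handwheel '[[[0,0,0,0],[0,0,0,0],[0,0,0,0],[0,0,0,0],[0,0,0,0]]]' 0 70
python3 -m handwheel '[[[0,0,0,0],[0,0,0,0],[0,0,0,0],[0,0,0,0],[0,0,0,0]]]'
python3 -m handwheel '[[[0,0,0,0]]]'
```

```text
time_s: 4.45
position: [0.4286, -0.3854, 0.0668]
tool_rot: [[0.992, 0.127, 0.0], [0.127, -0.992, -0.0], [0.0, 0.0, -1.0]]
ft_force: [0.5, -0.5, 0.2]
grip_width: 0.0854
time_s: 4.7
position: [0.4277, -0.3843, 0.0291]
tool_rot: [[0.992, 0.126, -0.004], [0.126, -0.992, 0.005], [-0.003, -0.006, -1.0]]
ft_force: [0.0, -0.8, -0.1]
grip_width: 0.0852
time_s: 5.12
position: [0.4289, -0.3859, 0.0332]
tool_rot: [[0.992, 0.123, 0.001], [0.123, -0.992, -0.001], [0.001, 0.001, -1.0]]
ft_force: [0.2, 0.0, -0.8]
grip_width: 0.0256
time_s: 5.53
position: [0.4289, -0.3857, 0.0331]
tool_rot: [[0.992, 0.123, 0.001], [0.123, -0.992, -0.001], [0.001, 0.001, -1.0]]
ft_force: [0.2, 2.0, 6.0]
grip_width: 0.0131
time_s: 5.62
position: [0.4289, -0.3857, 0.0331]
tool_rot: [[0.992, 0.123, 0.001], [0.123, -0.992, -0.001], [0.001, 0.001, -1.0]]
ft_force: [-0.3, 0.9, 5.9]
grip_width: 0.0127
```

```bash
cat > rail.py <<'E'
from h import *
def lsq(w,lo,hi,y0,y1,x0,x1):
    X,Y,Z=w[...,0],w[...,1],w[...,2]
    # rail/board face points: narrow x
    m=(Z>lo)&(Z<hi)&(Y>y0)&(Y<y1)&(X>x0)&(X<x1);p=w[m]
    a,b=np.polyfit(p[:,1],p[:,0],1)
    for _ in range(4):
        r=p[:,0]-a*p[:,1]-b;k=abs(r)<.003;p2=p[k] if k.sum()>20 else p
        a,b=np.polyfit(p2[:,1],p2[:,0],1)
    return len(p2),np.degrees(np.arctan(-a)).round(2),'x at y=-.19',(a*-.19+b).round(4)
if __name__=='__main__':
    for c in('top','side'):
        z=np.load(c+'.npz');w=z['w']
        print(c,lsq(w,.075,.118,-.27,-.08,.61,.645))
        X,Y,Z=w[...,0],w[...,1],w[...,2]
        m=(Z>.148)&(Z<.166)&(X>.648-.078*(Y+.2))&(X<.672-.078*(Y+.2))
        p=w[m];s=p[:,1]
        print('board y ends',np.percentile(s,[.5,1,2,98,99,99.5]).round(4),'x',np.median(p[:,0]))
        for y0 in(-.36,-.05): print(p[abs(p[:,1]-y0)<.02].mean(0))
E
python3 rail.py
```

```text
top (154, np.float64(4.39), 'x at y=-.19', np.float64(0.6312))
board y ends [-0.6853 -0.6761 -0.6653 -0.044  -0.0408 -0.0383] x 0.6579545340850094
[ 0.66892979 -0.35311704  0.15646409]
[ 0.6456393  -0.05307677  0.15676048]
side (376, np.float64(4.37), 'x at y=-.19', np.float64(0.6348))
board y ends [-0.6319 -0.6301 -0.6278  0.0932  1.67    1.679 ] x 0.663599488458926
[ 0.67024044 -0.35556076  0.15421007]
[ 0.64788065 -0.05614098  0.15417104]
```

```bash
python3 -m handwheel '[[[0,0,-0.01,0],[0,0,-0.02,0],[0,0,-0.03,0],[0,0,-0.035,0],[0,0,-0.035,0]]]'
python3 -m handwheel '[[[0,0,-0.035,0],[0,0,-0.03,0],[0,0,0,0.047],[0,0,0,0]]]'

```

```text
time_s: 6.03
position: [0.4282, -0.3851, 0.1637]
tool_rot: [[0.992, 0.123, -0.001], [0.123, -0.992, 0.001], [-0.001, -0.002, -1.0]]
ft_force: [0.1, -0.2, -2.7]
grip_width: 0.0132
time_s: 6.37
position: [0.4287, -0.3858, 0.2293]
tool_rot: [[0.997, 0.074, 0.002], [0.074, -0.997, -0.003], [0.002, 0.003, -1.0]]
ft_force: [-0.1, 0.2, -2.9]
grip_width: 0.0129
```

```bash
python3 -m handwheel '[[[0.0068,-0.0160,0,0],[0.0068,-0.0313,0,0],[0.0068,-0.0313,0,0],[0.0068,-0.0313,0,0],[0.0068,-0.0313,0,0]]]'
python3 -m handwheel '[[[0.0068,-0.0313,0,0],[0.007,-0.0313,0,0],[0,-0.0153,0,0],[0,0,0,0],[0,0,0,0]]]'
python3 - <<'E'
from h import *
from rail import lsq
im,d,w=cloud("wrist");save("w2",im);np.savez("w2",im=im,d=d,w=w)
X,Y,Z=w[...,0],w[...,1],w[...,2]
m=(Z>.145)&(Z<.170)&(X>.64-.078*(Y+.2))&(X<.68-.078*(Y+.2));p=w[m]
print(len(p));print(p.min(0),p.max(0))
for c in('top','side'):
    im,d,w=cloud(c);save(c+"2",im);np.savez(c+"2",im=im,d=d,w=w)
E
```

```text
time_s: 6.78
position: [0.4512, -0.2404, 0.2261]
tool_rot: [[0.997, 0.077, -0.002], [0.077, -0.997, 0.002], [-0.002, -0.002, -1.0]]
ft_force: [0.1, -0.1, -3.2]
grip_width: 0.0133
time_s: 7.2
position: [0.4593, -0.1628, 0.2266]
tool_rot: [[0.997, 0.078, -0.002], [0.078, -0.997, 0.001], [-0.002, -0.001, -1.0]]
ft_force: [0.5, 0.2, -2.7]
grip_width: 0.0132
0Traceback (most recent call last):
  File "<stdin>", line 6, in <module>
    return umr_minimum(a, axis, None, out, keepdims, initial, where)
ValueError: zero-size array to reduction operation minimum which has no identity
```

View pics/w2.png

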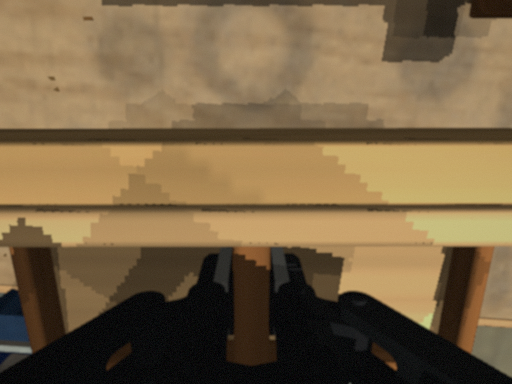

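```bash
python3 -m handwheel '[[[0.015,0,0,0],[0.02,0,0,0],[0.025,0,0,0],[0.02,0,0,0],[0,0,0,0]]]'
python3 - <<'E'
from h import *
from rail import lsq
o=env.observe();print(o['position'],o['ft_force'])
im,d,w=cloud("wrist");save("w3",im);np.savez("w3",im=im,d=d,w=w)
X,Y,Z=w[...,0],w[...,1],w[...,2]
m=(Z>.145)&(Z<.170)&(X>.6)&(X<.72);p=w[m];print(len(p), p.min(0) if len(p) else 0,p.max(0) if len(p) else 0)
for y0 in(-.28,-.25,-.22,-.19,-.16,-.13,-.1,-.07):
    q=p[abs(p[:,1]-y0)<.005]; print(y0,len(q),np.percentile(q[:,0],[2,50,98]).round(4) if len(q) else '',np.median(q[:,2]) if len(q) else '')
for c in('top','side'):
    im,d,w=cloud(c);save(c+"2",im);np.savez(c+"2",im=im,d=d,w=w)
a=cv2.imread('pics/w3.png');b=cv2.imread('pics/side2.png')[130:384,150:420]
b=cv2.resize(b,None,fx=384/254,fy=384/254);o=np.hstack([a,b]);cv2.imwrite('pics/c3.png',cv2.resize(o,(790,int(o.shape[0]*790/o.shape[1]))))
E
```

```text
time_s: 7.67
position: [0.5419, -0.1587, 0.2261]
tool_rot: [[0.997, 0.076, 0.0], [0.076, -0.997, 0.0], [0.0, -0.0, -1.0]]
ft_force: [-0.8, 0.6, -4.5]
grip_width: 0.0131
[ 0.54192563 -0.15866116  0.22611209] [-0.78789978  0.58562403 -4.51290862]
14122 [ 0.6394645  -0.29103323  0.14501811] [ 0.66924997 -0.03721298  0.16091967]
-0.28 398 [0.6578 0.6613 0.6686] 0.15806229348575687
-0.25 578 [0.6557 0.6604 0.6667] 0.1581897036346448
-0.22 581 [0.6532 0.6581 0.6644] 0.1581670409432639
-0.19 574 [0.6509 0.656  0.6621] 0.15815838429290285
-0.16 581 [0.6486 0.6533 0.6599] 0.15816111951284886
-0.13 588 [0.6463 0.6511 0.6576] 0.15819120940344927
-0.1 592 [0.6439 0.6487 0.6552] 0.1581733384459517
-0.07 584 [0.6415 0.6465 0.653 ] 0.15812843162150908
```

View pics/c3.png

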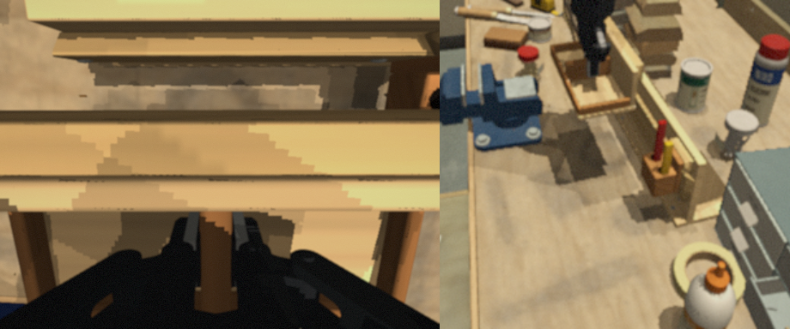

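```bash
python3 - <<'E'
import numpy as np
w=np.load('w3.npz')['w'];c,s=np.cos(np.radians(4.45)),np.sin(np.radians(4.45))
R=np.array([[c,-s,0],[s,c,0],[0,0,1]])
p=w.reshape(-1,3);p=p[np.isfinite(p).all(1)]
q=(p-[.6303,-.1591,.131])@R
m=(abs(q[:,1])<.09)&(q[:,0]>-.006)&(q[:,0]<.03)&(abs(q[:,2])<.035)
r=q[m]
for a in np.arange(-.006,.024,.002):
    k=r[abs(r[:,0]-a)<.001];print(a.round(3),len(k),np.percentile(k[:,2],[10,50,90]).round(4) if len(k) else '')
g=(p-[.5419,-.1587,.2261])@R
k=g[(abs(g[:,1])<.12)&(g[:,0]>.02)&(g[:,0]<.08)&(g[:,2]>.03)&(g[:,2]<.065)]
print('back top rel TCP x',np.percentile(k[:,0],[1,50,99]),'y',np.percentile(k[:,1],[.5,99.5]),'z',np.median(k[:,2]))
for y in(-.07,0,.07):
    kk=k[abs(k[:,1]-y)<.01];print(y,np.percentile(kk[:,0],[1,99]),np.median(kk[:,2]))
E
```

```text
-0.006 0 
-0.004 0 
-0.002 0 
0.0 1587 [-0.0292 -0.011   0.0022]
0.002 1031 [0.0016 0.0026 0.0035]
0.004 1123 [0.001 0.002 0.003]
0.006 976 [-0.0011  0.0001  0.0011]
0.008 903 [-0.0029 -0.0018 -0.0006]
0.01 893 [-0.0048 -0.0037 -0.0027]
0.012 898 [-0.0068 -0.0057 -0.0047]
0.014 901 [-0.0087 -0.0077 -0.0066]
0.016 892 [-0.0107 -0.0097 -0.0087]
0.018 5088 [-0.0113  0.0085  0.0254]
0.02 1649 [0.0261 0.0271 0.0282]
0.022 1540 [0.0265 0.0275 0.0283]
back top rel TCP x [0.03607313 0.04934837 0.06108843] y [-0.06184606  0.06004516] z 0.046531507505469
-0.07 [0.03589152 0.06115015] 0.046363244992040364
0 [0.03606492 0.06108247] 0.0465483845498838
0.07 [0.03587073 0.06107221] 0.045627484665472035
```

```bash
python3 -m handwheel '[[[0.0125,0.0024,0,0],[0.0125,0.0024,0,0],[0.0125,0.0024,0,0],[0,0,0.015,0],[0,0,0.025,0]]]'
python3 -m handwheel '[[[0,0,0.025,0],[0,0,0.02,0],[0,0,0.01,0],[0,0,0,0],[0,0,0,0]]]'
```

```text
time_s: 8.23
position: [0.5781, -0.1631, 0.189]
tool_rot: [[0.997, 0.075, 0.005], [0.075, -0.997, -0.003], [0.004, 0.003, -1.0]]
ft_force: [0.2, -0.7, -3.9]
grip_width: 0.0131
time_s: 8.65
position: [0.5774, -0.1624, 0.133]
tool_rot: [[0.997, 0.075, 0.0], [0.075, -0.997, -0.0], [0.0, 0.0, -1.0]]
ft_force: [0.6, 0.2, -2.5]
grip_width: 0.0132
```

```bash
python3 -m handwheel '[[[0.0035,0,0,0],[0,0,0.005,0],[0,0,0.005,0],[0,0,0.002,0],[0,0,0,0]]]'
python3 -m handwheel '[[[0,0,0.002,0],[0,0,0,0]]]'
python3 -m handwheel '[[[0,0,0.001,0],[0,0,0,0]]]'
python3 -m handwheel '[[[0,0,0.001,0],[0,0,0,0]]]'
```

```text
time_s: 9.07
position: [0.5807, -0.1614, 0.1197]
tool_rot: [[0.997, 0.076, -0.001], [0.076, -0.997, 0.0], [-0.001, -0.001, -1.0]]
ft_force: [0.3, -0.2, -3.7]
grip_width: 0.0129
time_s: 9.23
position: [0.5811, -0.1616, 0.1183]
tool_rot: [[0.997, 0.076, 0.0], [0.076, -0.997, -0.0], [0.0, 0.0, -1.0]]
ft_force: [-0.3, 0.3, -2.2]
grip_width: 0.0129
time_s: 9.4
position: [0.5815, -0.1616, 0.1178]
tool_rot: [[0.997, 0.076, 0.002], [0.076, -0.997, -0.0], [0.002, 0.001, -1.0]]
ft_force: [1.8, 0.0, 0.2]
grip_width: 0.0131
time_s: 9.57
position: [0.5818, -0.1617, 0.1173]
tool_rot: [[0.997, 0.076, 0.003], [0.076, -0.997, -0.001], [0.003, 0.001, -1.0]]
ft_force: [4.1, 1.1, 3.8]
grip_width: 0.013
```

```bash
python3 -m handwheel '[[[0.001,0,0.0005,0],[0,0,0,0]]]'|grep -v rot
python3 -m handwheel '[[[0.001,0,0.001,0],[0,0,0,0]]]'|grep -v rot
python3 -m handwheel '[[[0.001,0,0.001,0],[0,0,0,0]]]'|grep -v rot
```

```text
time_s: 9.73
position: [0.5826, -0.1617, 0.1165]
ft_force: [2.2, 0.7, 4.9]
grip_width: 0.0134
time_s: 9.9
position: [0.5837, -0.1617, 0.1155]
ft_force: [2.2, 0.5, 6.0]
grip_width: 0.0132
time_s: 10.07
position: [0.5847, -0.1616, 0.1145]
ft_force: [2.6, 1.0, 5.2]
grip_width: 0.0129
```

```bash
python3 -m handwheel '[[[0.0007,0,0.0005,0],[0,0,0,0]]]'|grep -v rot
python3 -m handwheel '[[[0.0007,0,0.0005,0],[0,0,0,0]]]'|grep -v rot
python3 -m handwheel '[[[0.0005,0,0.0003,0],[0,0,0,0]]]'|grep -v "xx"
```

```text
time_s: 10.23
position: [0.5852, -0.1616, 0.1139]
ft_force: [2.7, 0.5, 6.1]
grip_width: 0.0133
time_s: 10.4
position: [0.5857, -0.1615, 0.1134]
ft_force: [1.4, 0.0, 6.4]
grip_width: 0.013
time_s: 10.57
position: [0.5858, -0.1615, 0.1134]
tool_rot: [[0.997, 0.076, 0.0], [0.076, -0.997, -0.001], [0.0, 0.001, -1.0]]
ft_force: [-1.6, -0.8, 10.2]
grip_width: 0.0128
```

Contact came within 1 mm of the predicted place in both depth and height, and the tool reads about 10 N. I hold this as the tug.

```bash
for i in 1; do python3 -m handwheel '[[[0,0,0,0],[0,0,0,0],[0,0,0,0]]]'|grep -v rot
python3 -m handwheel '[[[0,0,0,0],[0,0,0,0],[0,0,0,0]]]'; done
python3 -m handwheel '[[[0,0,0.0002,0],[0,0,0,0],[0,0,0,0],[0,0,0,0],[0,0,0,0]]]'
python3 -m handwheel '[[[0,0,0,0],[0,0,0,0],[0,0,0,0],[0,0,0,0],[0,0,0,0]]]'
```

```text
time_s: 10.82
position: [0.5858, -0.1615, 0.1134]
ft_force: [-1.9, -0.5, 9.1]
grip_width: 0.0133
time_s: 11.07
position: [0.5858, -0.1615, 0.1134]
tool_rot: [[0.997, 0.076, 0.0], [0.076, -0.997, -0.001], [0.0, 0.001, -1.0]]
ft_force: [-2.1, -0.7, 8.9]
grip_width: 0.0132
time_s: 11.48
position: [0.5858, -0.1615, 0.1134]
tool_rot: [[0.997, 0.076, 0.001], [0.076, -0.997, -0.001], [0.001, 0.001, -1.0]]
ft_force: [-2.8, 0.3, 10.8]
grip_width: 0.0133
time_s: 11.9
position: [0.5858, -0.1615, 0.1134]
tool_rot: [[0.997, 0.076, 0.001], [0.076, -0.997, -0.001], [0.0, 0.001, -1.0]]
ft_force: [-2.2, 0.4, 10.1]
grip_width: 0.0129
```

```bash
python3 -m handwheel '[[[0,0,-0.0004,0],[0,0,0,0]]]'|grep -v rot
python3 -m handwheel '[[[0,0,0,0],[0,0,0,0],[0,0,0,0],[0,0,0,0],[0,0,0,0]]]' 90|grep -v rot
python3 -m handwheel '[[[0,0,0,0],[0,0,0,0],[0,0,0,0],[0,0,0,0],[0,0,0,0]]]'
python3 - <<'E'
from h import *
im,d,w=cloud("wrist");save("w4",im)
c,s=np.cos(np.radians(4.45)),np.sin(np.radians(4.45));R=np.array([[c,-s,0],[s,c,0],[0,0,1]])
p=w.reshape(-1,3);p=p[np.isfinite(p).all(1)]
g=(p-[.6303,-.1591,.131])@R
k=g[(abs(g[:,1])<.12)&(g[:,0]>-.02)&(g[:,0]<.0165)&(g[:,2]>.015)&(g[:,2]<.05)]
for y in(-.07,0,.07):
    kk=k[abs(k[:,1]-y)<.01];print(y,np.percentile(kk[:,0],[1,99]),np.median(kk[:,2]))
E
```

```text
time_s: 12.07
position: [0.5858, -0.1615, 0.1134]
ft_force: [-1.0, -0.3, 6.6]
grip_width: 0.0132
time_s: 12.48
position: [0.5856, -0.1611, 0.1124]
ft_force: [0.7, 0.4, -1.0]
grip_width: 0.0729
time_s: 12.9
position: [0.5858, -0.1612, 0.1127]
tool_rot: [[0.997, 0.076, -0.0], [0.076, -0.997, -0.0], [-0.0, 0.0, -1.0]]
ft_force: [-0.5, 0.5, -0.5]
grip_width: 0.0769
-0.07 [-0.00890196  0.01649643] 0.028288742375035286
0 [-0.00866672  0.01646164] 0.029085125361080252
0.07 [-0.0088684   0.01647671] 0.028857833532647953
```

View pics/w4.png

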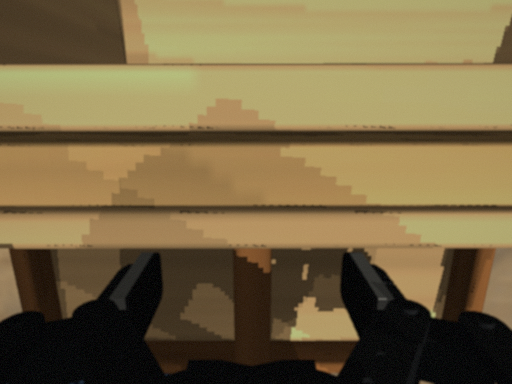

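```bash
python3 -m handwheel '[[[0,0,-0.02,0],[0,0,-0.03,0],[0,0,-0.04,0],[0,0,-0.03,0],[0,0,-0.02,0]]]'
python3 - <<'E'
import numpy as np
for c in('top','side'):
    w=np.load(c+'.npz')['w'];X,Y,Z=w[...,0],w[...,1],w[...,2]
    for a,b in((.05,.15),(.15,.42)):
        m=(Y>.04)&(Y<.3)&(Z>a)&(Z<b)&(X>.49)&(X<.9);print(c,a,np.percentile(X[m],[.2,1,5]))
    m=(X>.15)&(X<.5)&(Y>.03)&(Y<.1)&(Z>.02)&(Z<.25);print('vice ymax',np.percentile(Y[m],[90,99,100]), Z[m].max())
E
```

```text
time_s: 13.37
position: [0.5862, -0.1614, 0.2565]
tool_rot: [[0.997, 0.076, 0.004], [0.076, -0.997, -0.002], [0.004, 0.002, -1.0]]
ft_force: [-0.0, -0.6, 0.4]
grip_width: 0.0771
top 0.05 [0.56766784 0.56778371 0.56828219]
top 0.15 [0.56268424 0.56719065 0.57598287]
vice ymax [0.06418715 0.07325479 0.07572583] 0.13653687579012785
side 0.05 [0.57161096 0.57210643 0.57371849]
side 0.15 [0.56617933 0.57084319 0.57852513]
vice ymax [0.0651043  0.07195372 0.07303914] 0.1314315398482373
```

```bash
python3 -m handwheel '[[[-0.02,0,0,0],[-0.035,0,0,0],[-0.04,0,0,0],[-0.035,0,0,0],[-0.02,0,0,0]]]' 100 40 |grep posi
python3 -m handwheel '[[[0,0,0,-0.125],[0,0,0,-0.125],[0,0,0,-0.125],[0,0,0,-0.125],[0,0,0,-0.125]]]' |grep posi
python3 -m handwheel '[[[0,0,0,-0.125],[0,0,0,-0.125],[0,0,0,-0.125],[0,0,0,-0.125],[0,0,0,-0.125]]]' |grep posi
python3 -m handwheel '[[[0,0,0,-0.125],[0,0,0,-0.125],[0,0,0,0]]]'
```

```text
position: [0.4334, -0.1721, 0.2528]
position: [0.4362, -0.1726, 0.2529]
position: [0.4362, -0.1725, 0.2528]
time_s: 14.87
position: [0.4362, -0.1725, 0.2528]
tool_rot: [[-0.009, 1.0, 0.0], [1.0, 0.009, -0.0], [-0.0, 0.0, -1.0]]
ft_force: [-0.1, -0.3, -0.5]
grip_width: 0.0852
```

```bash
python3 -m handwheel '[[[0.02,0,0,0],[0.037,0.003,0,0],[0.04,0.003,0,0],[0.04,0.003,0,0],[0.04,0.003,0,0]]]' |grep posi
python3 -m handwheel '[[[0.04,0.003,0,0],[0.037,0,0,0],[0.03,0,0,0],[0.016,0,0,0],[0,0,0,0]]]'
python3 - <<'E'
from h import *
o=env.observe();print(o['position'],o['ft_force'])
im,d,w=cloud("wrist");save("w5",im)
X,Y,Z=w[...,0],w[...,1],w[...,2]
J=(np.hypot(X-.449,Y-.140)<.06)&(Z>.07)&(Z<.095)
q=w[J];print(len(q),cv2.minEnclosingCircle(q[:,:2].astype(np.float32)),np.median(q,0),q[:,:2].min(0),q[:,:2].max(0))
E
```

```text
position: [0.4471, 0.0062, 0.2529]
time_s: 15.7
position: [0.4493, 0.1301, 0.2528]
tool_rot: [[-0.005, 1.0, 0.0], [1.0, 0.005, 0.001], [0.001, 0.0, -1.0]]
ft_force: [0.0, -0.7, -0.1]
grip_width: 0.0854
[0.44930946 0.13011128 0.25278063] [ 0.02987981 -0.72189743 -0.14299682]
2883 ((0.4498911201953888, 0.14150692522525787), 0.026802770793437958) [0.44992583 0.14321485 0.08340443] [0.42365085 0.11534017] [0.47578006 0.16829517]
```

View pics/w5.png

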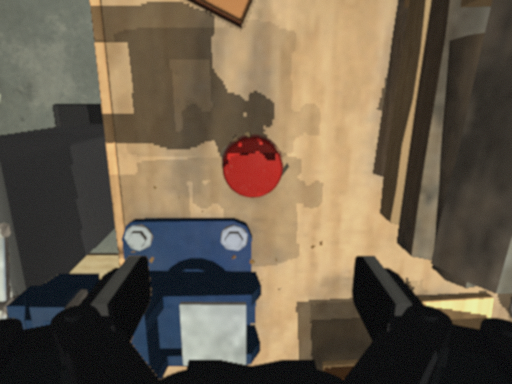

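Picture: the lid is centred at pixel (253,167), and the jar measures (0.450, 0.1415). The vice stays below the fingers' path, so I pick the jar.

```bash
python3 -m handwheel '[[[0.0115,0.0006,0.01,0],[0,0,0.03,0],[0,0,0.035,0],[0,0,0.035,0],[0,0,0.035,0]]]'|grep posi
python3 -m handwheel '[[[0,0,0.025,0],[0,0,0.0135,0],[0,0,0.005,0],[0,0,0,0],[0,0,0,0]]]'
python3 -m handwheel '[[[0,0,0,0],[0,0,0,0],[0,0,0,0],[0,0,0,0],[0,0,0,0]]]' 0 50|grep -v rot
python3 -m handwheel '[[[0,0,0,0],[0,0,0,0],[0,0,0,0]]]'|grep -v rot
```

```text
position: [0.4504, 0.1377, 0.1066]
time_s: 16.58
position: [0.4509, 0.1384, 0.0649]
tool_rot: [[-0.003, 1.0, 0.001], [1.0, 0.003, -0.0], [-0.0, 0.001, -1.0]]
ft_force: [1.3, 0.3, 0.8]
grip_width: 0.0852
time_s: 17.0
position: [0.4507, 0.139, 0.0658]
ft_force: [-2.8, -1.3, 12.5]
grip_width: 0.0587
time_s: 17.25
position: [0.4507, 0.139, 0.0658]
ft_force: [-2.9, -1.7, 11.7]
grip_width: 0.0586
```

```bash
python3 -m handwheel '[[[0,0,-0.01,0],[0,0,-0.03,0],[0,0,-0.035,0],[0,0,-0.04,0],[0,0,-0.035,0]]]'|grep -v rot
python3 -m handwheel '[[[0,0,-0.035,0],[0,0,-0.03,0],[0,0,0,0],[0,0,0,0]]]'
python3 - <<'E'
from h import *
im,d,w=cloud("side");save("s6",im)
b=im[100:330,120:420];save("s6c",cv2.resize(b,None,fx=2,fy=2))
E
```

```text
time_s: 17.67
position: [0.4499, 0.139, 0.217]
ft_force: [1.2, 0.1, -3.1]
grip_width: 0.059
time_s: 18.0
position: [0.4503, 0.139, 0.2806]
tool_rot: [[-0.005, 1.0, 0.003], [1.0, 0.005, 0.0], [0.0, 0.003, -1.0]]
ft_force: [0.1, -0.3, -1.7]
grip_width: 0.0583
```

View pics/s6c.png

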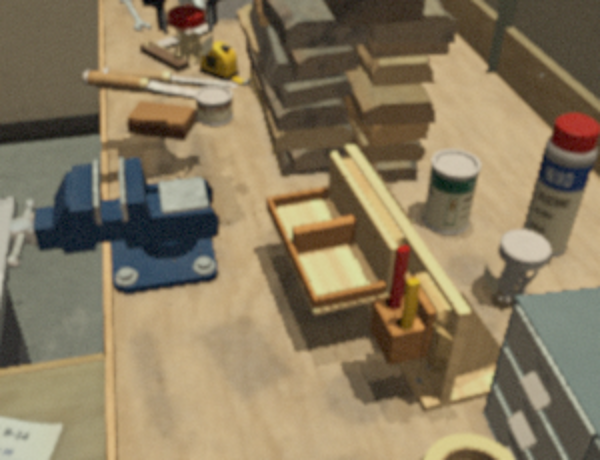

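```bash
python3 -m handwheel '[[[-0.015,0,0,0],[-0.03,0,0,0],[-0.037,0,0,0],[-0.037,0,0,0],[-0.037,0,0,0]]]'|grep posi
python3 -m handwheel '[[[-0.037,0,0,0],[-0.032,0,0,0],[-0.025,0,0,0],[0,0,0,0.06],[0,0,0,0.125]]]'|grep posi
python3 -m handwheel '[[[0,0,0,0.125],[0,0,0,0.125],[0,0,0,0.125],[0,0,0,0.125],[0,0,0,0.125]]]'|grep posi
python3 -m handwheel '[[[0,0,0,0.125],[0,0,0,0.125],[0,0,0,0.125],[0,0,0,0.125],[0,0,0,0.125]]]'|grep posi
python3 -m handwheel '[[[0.02,0,0,0.065],[0.03,0,0,0],[0.02,0,0,0],[0.01,0,0,0],[0,0,0,0]]]'
python3 - <<'E'
from h import *
o=env.observe();P=o['position'];print(P,o['ft_force'])
im,d,w=cloud("wrist");save("w7",im);np.savez("w7",w=w,im=im)
c,s=np.cos(np.radians(4.45)),np.sin(np.radians(4.45));R=np.array([[c,-s,0],[s,c,0],[0,0,1]])
p=w.reshape(-1,3);p=p[np.isfinite(p).all(1)]
g=(p-[.5873,-.1614,.113])@R  # caddy_grip frame estimate
def pr(n,k): print(n,len(k),np.percentile(k,[1,50,99],axis=0).round(4).tolist() if len(k) else '')
pr('backtop',g[(g[:,2]>.042)&(g[:,2]<.056)&(g[:,0]<.062)&(g[:,0]>.02)])
pr('divider',g[(abs(g[:,2]-.016)<.004)&(abs(g[:,1])<.02)&(g[:,0]<.03)])
pr('sidelip',g[(abs(g[:,2]+.006)<.004)&(abs(g[:,1]-.1)<.012)])
pr('frontlip',g[(abs(g[:,2]+.006)<.004)&(abs(g[:,0]+.053)<.012)])
E
```

```text
position: [0.4501, -0.0182, 0.2776]
position: [0.4509, -0.1122, 0.2773]
position: [0.4509, -0.1107, 0.2774]
position: [0.4509, -0.1107, 0.2774]
time_s: 20.13
position: [0.5321, -0.1033, 0.2767]
tool_rot: [[0.997, 0.077, -0.004], [0.077, -0.997, 0.002], [-0.003, -0.002, -1.0]]
ft_force: [0.1, 0.3, -1.9]
grip_width: 0.0583
[ 0.53212994 -0.10329212  0.27666583] [ 0.08406196  0.30970825 -1.93524689]
backtop 12473 [[0.0334, -0.0974, 0.0428], [0.0457, 0.0005, 0.0474], [0.0618, 0.099, 0.0511]]
divider 1814 [[-0.0489, -0.0068, 0.0124], [-0.0069, 0.0006, 0.0155], [0.0297, 0.0069, 0.0171]]
sidelip 1082 [[-0.2213, 0.0894, -0.0095], [-0.0118, 0.0984, -0.0066], [0.0322, 0.1097, -0.0037]]
frontlip 1625 [[-0.0556, -0.1016, -0.0098], [-0.0524, 0.0067, -0.0067], [-0.0417, 0.1015, -0.0048]]
```

View pics/w7.png

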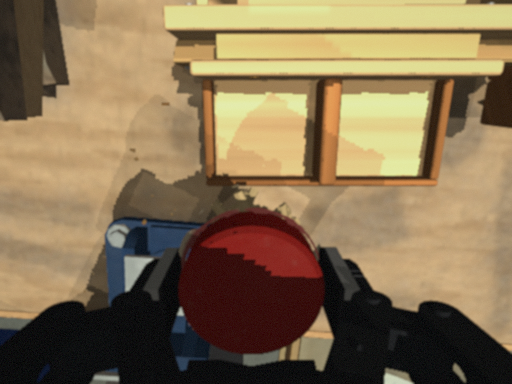

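```bash
python3 -m handwheel '[[[0.015,0.004,0,0],[0.015,0.004,0,0],[0.0101,0.0032,0,0],[0,0,0,0],[0,0,0,0]]]'
python3 -m handwheel '[[[0,0,0.015,0],[0,0,0.025,0],[0,0,0.025,0],[0,0,0.02,0],[0,0,0.012,0]]]'|grep -v rot
python3 -m handwheel '[[[0,0,0.01,0],[0,0,0.005,0],[0,0,0,0],[0,0,0,0]]]'
```

```text
time_s: 20.6
position: [0.5712, -0.1118, 0.2783]
tool_rot: [[0.997, 0.075, -0.002], [0.075, -0.997, 0.001], [-0.002, -0.001, -1.0]]
ft_force: [-0.0, -0.1, -1.0]
grip_width: 0.0586
time_s: 21.02
position: [0.5699, -0.1112, 0.1799]
ft_force: [1.6, 0.2, -1.4]
grip_width: 0.0587
time_s: 21.35
position: [0.572, -0.1118, 0.1679]
tool_rot: [[0.997, 0.076, 0.001], [0.076, -0.997, -0.0], [0.001, 0.0, -1.0]]
ft_force: [0.1, 0.7, -1.2]
grip_width: 0.0583
```

Now I creep down to the floor, expecting contact at TCP z of about 0.155.

```bash
python3 -m handwheel '[[[0,0,0.004,0],[0,0,0.003,0],[0,0,0.0025,0],[0,0,0,0]]]'|grep -v rot
python3 -m handwheel '[[[0,0,0.0015,0],[0,0,0,0]]]'|grep -v rot
python3 -m handwheel '[[[0,0,0.001,0],[0,0,0,0]]]'|grep -v rot
python3 -m handwheel '[[[0,0,0.001,0],[0,0,0,0]]]'
```

```text
time_s: 21.68
position: [0.5718, -0.1117, 0.1573]
ft_force: [0.5, 0.3, -2.0]
grip_width: 0.0582
time_s: 21.85
position: [0.572, -0.1118, 0.1561]
ft_force: [-0.2, -0.8, -1.5]
grip_width: 0.0583
time_s: 22.02
position: [0.572, -0.1117, 0.1551]
ft_force: [0.0, 0.1, -1.3]
grip_width: 0.0587
time_s: 22.18
position: [0.5721, -0.1118, 0.1544]
tool_rot: [[0.997, 0.076, 0.0], [0.076, -0.997, -0.0], [0.0, 0.0, -1.0]]
ft_force: [-0.7, 0.7, -1.0]
grip_width: 0.0583
```

```bash
python3 -m handwheel '[[[0,0,0.0007,0],[0,0,0,0]]]'|grep -v rot
python3 -m handwheel '[[[0,0,0.0007,0],[0,0,0,0]]]'|grep -v rot
```

```text
time_s: 22.35
position: [0.5722, -0.1118, 0.1543]
ft_force: [-2.3, -0.1, 4.6]
grip_width: 0.0586
time_s: 22.52
position: [0.5723, -0.1117, 0.1543]
ft_force: [-3.0, 1.0, 9.2]
grip_width: 0.0585
```

```bash
python3 -m handwheel '[[[0,0,-0.0009,0],[0,0,0,0]]]'|grep -v rot
python3 -m handwheel '[[[0,0,0,0],[0,0,0,0],[0,0,0,0],[0,0,0,0],[0,0,0,0]]]' 100|grep -v rot
python3 -m handwheel '[[[0,0,-0.005,0],[0,0,-0.015,0],[0,0,-0.03,0],[0,0,-0.035,0],[0,0,-0.03,0]]]'|grep -v rot
python3 -m handwheel '[[[0,0,-0.01,0],[-0.02,0,0,0],[-0.03,0,0,0],[0,0,0,0],[0,0,0,0]]]'
python3 - <<'E'
from h import *
im,d,w=cloud("wrist");save("w8",im)
c,s=np.cos(np.radians(4.45)),np.sin(np.radians(4.45));R=np.array([[c,-s,0],[s,c,0],[0,0,1]])
p=w.reshape(-1,3);p=p[np.isfinite(p).all(1)];g=(p-[.5873,-.1614,.113])@R
def pr(n,k): print(n,len(k),np.percentile(k,[1,50,99],axis=0).round(4).tolist() if len(k) else '')
pr('backtop',g[(g[:,2]>.042)&(g[:,2]<.053)&(g[:,0]<.062)&(g[:,0]>.03)&(abs(g[:,1])<.11)])
k=g[(abs(g[:,2]-.058)<.007)&(g[:,0]<.025)&(abs(g[:,1]-.05)<.045)];pr('lid',k)
print(np.linalg.lstsq(np.c_[k[:,:2],np.ones(len(k))],k[:,2],rcond=None)[0])
im2,_,_=cloud("side");b=im2[130:310,220:400]
save("c8",np.hstack([im,cv2.resize(b,(384,384))])[:, :800])
im3,_,_=cloud("top")
E
python3 -c "
import cv2;a=cv2.imread('pics/c8.png');cv2.imwrite('pics/c8.png',cv2.resize(a,None,fx=.95,fy=.95))"
```

```text
time_s: 22.68
position: [0.5722, -0.1118, 0.1543]
ft_force: [-0.9, 1.1, 5.7]
grip_width: 0.0587
time_s: 23.1
position: [0.572, -0.1118, 0.1536]
ft_force: [-0.1, -0.4, 0.1]
grip_width: 0.0853
time_s: 23.52
position: [0.5719, -0.1117, 0.2711]
ft_force: [0.9, -0.0, -0.2]
grip_width: 0.0854
time_s: 23.93
position: [0.5215, -0.1156, 0.2796]
tool_rot: [[0.997, 0.075, 0.001], [0.075, -0.997, -0.0], [0.001, 0.0, -1.0]]
ft_force: [0.9, 0.8, 0.5]
grip_width: 0.0853
backtop 12800 [[0.0334, -0.0979, 0.0426], [0.0459, 0.0008, 0.0474], [0.0618, 0.0984, 0.051]]
lid 4985 [[-0.0342, 0.0263, 0.0565], [-0.0086, 0.0509, 0.0587], [0.015, 0.0756, 0.0603]]
[0.00047686 0.00014845 0.05861785]
```

View pics/c8.png

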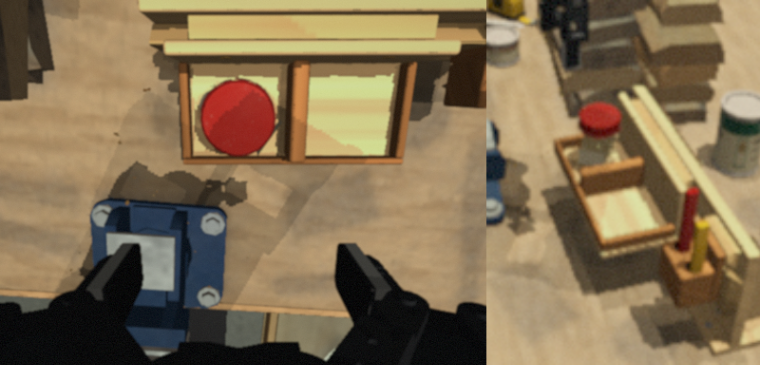

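The jar stands level in the left bay, with the lid at pixel (238,118). It sits at (-9, +51) mm in the grip axes, where the bay middle is (-8, +51). The caddy has not moved and the gripper is clear, so I hand in.

```bash
python3 -c "
from rig import env
o=env.observe();print(o['time_s'],o['ft_force']);print(env.close_job())"
```

```text
24.0833 [-0.33277906  0.45419771  0.40099662]
the job is handed in; nothing more can be done
None
```

The caddy hangs on the rail in the free stretch, and the red-lidded jar stands upright in its left bay. I handed the job in at 24.1 s. The hand-in gives no verdict, so what follows is from my own readings.

- **Hanging:** The close-up camera showed the rail about 6 mm above nominal. I felt the cleat touch the slope and slid it down until the back plate met the rail face, within 1 mm of the predicted place.
- **Tug:** I held a pull of about 9–11 N for 1.3 s before letting go. That is the wrist force; the contact forces on stand and rail can't be read directly.
- **Caddy after release:** It stayed put when released and had not moved after the jar went in. Its cleat sits about 6 mm above the nominal seat height (9 mm allowed) and about 1 mm off in depth (3 mm allowed).
- **Jar:** I set it down with about 10 N. It sits level, within 1 mm of the middle of the bay.
- **Robot and bystanders:** The gripper is open and clear, with the wrist force near zero. The tin and sanding block were never approached, but I did not measure them again at the end.
- **Disagreement:** The top and side cameras differed by 4–6 mm, so I relied on the wrist camera for the fits.

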